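# Hold a spring clip open around the bare edge of a wet sample card

### The job

The blue sample card in the drying rack is still wet. Take the red spring clip from the bench by its two handles, squeeze it wide open and, keeping it level, bring it about half-way up over the blue card's bare white near edge, one jaw on each side, with the jaw tips over the bare strip, short of the paint, and nothing touching the card. Finish while still holding it there, gaping, so that I can slip the formula label in before the clip is allowed to bite; leave the other cards and everything else where they are.

Things in the scene. Friction and masses are not known exactly. Their poses are not given: they have to be found in the camera images.
- clip_center (a point): Red spring clip, peg type, 110 mm long, 34 mm wide, 65 g, lying on its side with its hinge pin upright. Point on the pin, half-way up (17 mm above the underside). Closed: x runs along the middle line from pin to jaw tips (49 mm ahead), y to the left lever, z up the pin. The frame is the left lever's: while open it is turned by half the joint value against the middle line.
- clip_grip (a point): Where to squeeze: 40 mm behind the pin, midway between the two ribbed handles, half-way up (axes as clip_center). Handles end 60 mm behind the pin, splayed 0.3 rad each: closed 48 mm over them here, 60 mm at the ends. About 4 N starts to open it, 10 N opens it fully, 15 to 30 N keeps it on its stop: handles then parallel, flat on the pads, 28 mm over all, the clip 5 mm further forward in the grip.
- clip_tip_left (a point): Inner corner of the left (+y) jaw's tip, half-way up. Closed, both tips meet 49 mm ahead of the pin; wide open they are 30 mm apart, 47 mm ahead of it. 12 mm behind the tips the open jaws leave about 20 mm between them; each is about 8 mm thick.
- clip_tip_right (a point): The same point of the right (-y) jaw's tip.
- clip_jaw (a joint): How far the clip is open, rad between the two levers: 0 closed (spring-loaded shut), 0.60 wide open on its stop. It springs shut when the handles are let go.
- rack: Grey drying rack with two black slotted combs, 112 x 212 mm, 34 mm high, fixed. Origin: centre of its underside; x away from the robot along the slots, y along the row of three slots 70 mm apart. Cards stand loosely in the slots, 6 mm above the bench, in any order: each stiff, 100 mm long along x, 3 mm thick, top 121 mm above the bench; they may lean a few mm.
- card_blue_edge (a point): Middle of the near upright edge of the blue card (63.5 mm above the bench). x points from the edge into the card along its faces, y across its thickness, z up. The first 30 mm from this edge are bare white board (with two small dark patches at the top); beyond that both faces carry wet blue paint.
- card_yellow_edge (a point): The same point of the yellow card. To be left alone.
- card_red_edge (a point): The same point of the dark red card. To be left alone.
- gauge_center (a point): Black coating gauge with an orange button, 105 x 62 x 26 mm, lying on the bench; centre. To be left alone.
- masking_tape_center (a point): Roll of cream masking tape, 104 mm across, 24 mm high, lying flat; centre. To be left alone.
- touch_up_tin_center (a point): Small paint tin, 62 mm across, 74 mm tall, standing; centre. To be left alone.
Not all that is in view belongs to the job. Leave any yellow look-alike of the part that bears clip_center alone.

How it is judged:
By the outcome, as a careful person would: the job done as asked, in the order asked, and still so for the second after the job is handed in, while the arm keeps its last pose, push and grip.
It also fails if it takes over 42 s, if anything falls off the work surface, if the arm or the gripper's body presses on something with over 40 N, if the wrist force passes 120 N, or if a joint passes its speed limit or range.

### The arm

A 6-joint arm with a two-finger parallel gripper is mounted at the origin on a cart in front of the work surface, level with it; the furniture and walls round the work are solid. World frame = base frame: x ahead of the robot, y to its left, z up, the work surface at z = 0. Lengths are in m, angles in rad, forces in N, time in s.
With the tool pointing down it reaches from about 0.375 to 0.9 m from the base axis. Payload 3.1 kg.
Tool frame: the origin (TCP) lies midway between the tips of the shut fingers; the grasp point (between the pads) lies 19 mm behind it; x points along the fingers, z is the direction in which the jaws open and shut, and the axes are right-handed (so a half turn about x gives the same grasp; the last joint's range is limited). The gripper opens to 87 mm and grips with 3 to 60 N. Pads are 19 mm wide; open, the fingers measure 117 mm over their backs; the gripper's body (75 mm by 190 mm) begins 51 mm behind the grasp point.
Start: joints at [-1.385, 0.527, 1.433, -0, 1.181, -0.178], TCP at [0.223, -0.584, 0.223] pointing down, gripper open.
Joint ranges: [-3.08, 3.08], [-0.75, 2.2], [0.22, 2.44], [-1.43, 4.57], [0, 2.65], [-2.85, 2.85]. Speed limits (rad/s): [2.79, 2.79, 3.14, 3.14, 3.14, 3.14].

### API

Orientations are given as a unit quaternion [x, y, z, w].
In Python, from rig import robot, optics, workorder gives the robot as it stands.
- The arm moves only by the tool arm_command, never from a script. Its argument "plan" is a list of rows, each a list of 7 numbers: the shift along the tool's x, y, z in cm, then the turn, a rotation vector about the tool's x, y, z in rad, then the finger opening in cm, from 0 to 8.7. In form: [[x, y, z, ax, ay, az, gripper], ...]. A call has 1 to 12 rows; each row shifts and turns the pose as measured when the row begins, along the tool's axes as they then stand; what a row does not reach is not made up. A row lasts 1/8 s, in which the tool goes at most 62.5 mm and 10.7 degrees, less where a joint would pass 70% of its speed; a pose out of reach is approached as far as the arm can. A call with a gripper value outside its range is refused whole. The fingers move at their own pace and stop on an object; "grip_force" is the grip in N (left out, the last holds). Time passes only in rows, so rows that do not move let the fingers close. It gives the time, the measured TCP pose, the force and the opening at its end, in the units of the state.
- robot.get_obs(): the state, without advancing time (a new reading comes with each control period).
- optics.camera(name): name is "scene" or "side" or "wrist"; returns (picture, depth): 420x560x3 uint8, blue, green, red; 420x560 float32, m along the optical axis (not along the pixel's ray), 0 where there is no reading.
- optics.camera_info(name): a dict with "mtx" (3x3 intrinsics, pixels), "position" and "rotation" of the camera in the world; the wrist camera has in their place "tool_from_camera" (4x4, takes a point from camera to tool coordinates, whose origin is the TCP and whose axes are the tool frame's). Camera axes: x right, y down, z forward; pixel columns grow to the right and rows downward; lengths in m; the calibration is good to about 2 mm. A picture is of the moment at which its call begins: read the wrist's pose just before it. camera_info takes no time and is no camera call.
- workorder.hand_in(): hands the job in, once; it reports no verdict.
The state is a dict: "time": time; "q": joint angles; "joint_velocities": joint speeds; "joint_torque": joint torques, N m; "position": TCP position; "tool_rot": TCP orientation; "ft_force": force on the tool from outside, world axes, zero at the start; "moment": the same for the moment, N m; "grip_width": finger opening in m.
Only numpy, scipy, OpenCV 4.12 (cv2) and the standard library are available. Lean on these libraries where they do the work, as an engineer would, in place of code of your own. Each camera call takes 0.05 s, during which the arm holds its last target. There are 200 camera calls.

## Working session

There is one attempt and no reset: what is moved stays moved. The work goes in short steps, Python scripts to look and compute and a tool call to move; the robot and the scene stay as the last step left them, time stands still between calls to the robot, and variables do not carry over. Pictures are saved under pics/ and viewed, about 8 in all and at most 12, crops included, and the job is handed in when it is done.

Besides the shell and the picture viewer there is one more tool, called after "Request:" as name(argument=value, ...), one argument or row to a line, values as JSON. arm_command: Moves the arm, as the interface text tells. Its arguments: {"type":"object","properties":{"plan":{"type":"array"},"grip_force":{"type":"number"}},"required":["plan"]}

```bash
mkdir -p pics; cat > h.py <<'E'
import numpy as np, cv2
from scipy.spatial.transform import Rotation as R
from rig import robot, optics, workorder
def cam(name):
    o=robot.get_obs(); p,d=optics.camera(name); i=optics.camera_info(name); K=np.array(i["mtx"])
    if name=="wrist":
        T=np.eye(4); T[:3,:3]=R.from_quat(o["tool_rot"]).as_matrix(); T[:3,3]=o["position"]
        T=T@np.array(i["tool_from_camera"])
    else:
        T=np.eye(4); r=np.array(i["rotation"]); T[:3,:3]=r if r.shape==(3,3) else R.from_quat(r).as_matrix(); T[:3,3]=i["position"]
    return p,d,K,T
def ray(K,T,uv):
    return T[:3,:3]@np.linalg.solve(K,[uv[0],uv[1],1.]), T[:3,3]
def onz(K,T,uv,z):
    d,o=ray(K,T,uv); return o+d*(z-o[2])/d[2]
def cloud(d,K,T):
    v,u=np.mgrid[:d.shape[0],:d.shape[1]]
    P=np.stack([(u-K[0,2])/K[0,0]*d,(v-K[1,2])/K[1,1]*d,d],-1)
    P=P@T[:3,:3].T+T[:3,3]; P[d<=0]=np.nan; return P
E
python3 - <<'E'
from h import *
for n in("scene","side","wrist"):
    p,d,K,T=cam(n); cv2.imwrite(f"pics/{n}0.png",p); np.savez(f"{n}0.npz",p=p,d=d,K=K,T=T)
    print(n,K[0,0],T.round(3).tolist())
o=robot.get_obs(); print(o)
a=cv2.imread("pics/scene0.png");b=cv2.imread("pics/side0.png")
E
```

```text
scene 469.2212196707281 [[-0.553, -0.461, 0.694, -0.383], [-0.833, 0.33, -0.444, 0.544], [-0.024, -0.824, -0.567, 0.795], [0.0, 0.0, 0.0, 1.0]]
side 413.25753329285527 [[-0.987, -0.079, 0.142, 0.362], [-0.163, 0.48, -0.862, 0.976], [0.0, -0.874, -0.486, 0.633], [0.0, 0.0, 0.0, 1.0]]
wrist 358.88442018909586 [[0.358, -0.897, -0.26, 0.294], [-0.934, -0.344, -0.098, -0.556], [-0.002, 0.278, -0.961, 0.384], [0.0, 0.0, 0.0, 1.0]]
{'time': 0.15, 'q': array([-1.38451587e+00,  5.28230699e-01,  1.43359903e+00, -4.54435296e-05,
        1.18141236e+00, -1.78493909e-01]), 'joint_velocities': array([ 0.00050858, -0.00299317, -0.00454394,  0.00070419,  0.00049951,
        0.00162108]), 'joint_torque': array([ 5.43354854e-04, -4.40430307e+01, -1.76842904e+01,  6.34429394e-02,
        5.52277593e-02, -9.06973014e-05]), 'position': array([ 0.22287478, -0.58330973,  0.22181276]), 'tool_rot': array([ 0.40141295,  0.58282329, -0.40061255,  0.58197443]), 'ft_force': array([-0.54591314, -0.30703292,  0.51529497]), 'moment': array([ 0.0484433 ,  0.01990167, -0.03171394]), 'grip_width': 0.08674034780265466}
```

View pics/scene0.png

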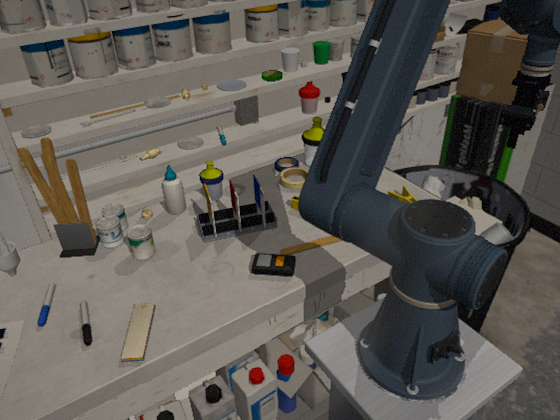

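View pics/side0.png

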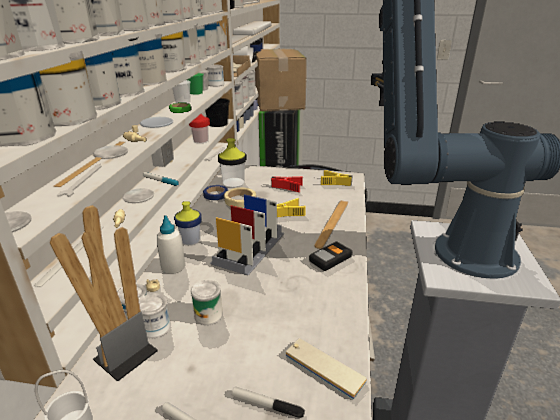

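Scene view: cards stand at (210–260,200) and the arm hides the clip. Side view: red clip at (287,183) with yellow look-alikes at (291,208) and (336,179), blue card at (262,212), red card at (242,222), yellow card at (230,240). The red clip is the only red one on the bench. I'll measure it and confirm with a crop.

```bash
python3 - <<'E'
from h import *
z=np.load("side0.npz"); p,d,K,T=[z[k] for k in "pdKT"]; P=cloud(d,K,T)
h=cv2.cvtColor(p,cv2.COLOR_BGR2HSV)
def m(lo,hi,box):
    M=cv2.inRange(h,lo,hi); o=np.zeros_like(M); a,b,c,e=box; o[b:e,a:c]=M[b:e,a:c]; return o>0
for n,lo,hi,box in [("clip",(0,120,60),(8,255,255),(268,170,308,195)),("clip2",(170,120,60),(180,255,255),(268,170,308,195)),
  ("blue",(100,100,40),(130,255,255),(240,185,285,235)),("red",(0,100,40),(10,255,255),(222,190,262,245)),("yel",(15,120,60),(32,255,255),(210,210,250,265)),
  ("yc1",(22,150,60),(35,255,255),(270,198,310,218)),("yc2",(22,150,60),(35,255,255),(315,170,360,190))]:
    M=m(lo,hi,box)&np.isfinite(P[...,0]); Q=P[M]
    if len(Q)<5: print(n,len(Q)); continue
    v,u=np.where(M); print(n,len(Q),u.min(),u.max(),v.min(),v.max(),np.percentile(Q,[3,50,97],axis=0).round(3).tolist())
a=cv2.resize(p[150:290,200:370],None,fx=4,fy=4,interpolation=cv2.INTER_CUBIC)
w=cv2.imread("pics/wrist0.png")
cv2.imwrite("pics/c1.png",a)
E
```

```text
clip 371 271 302 176 191 [[0.506, -0.347, 0.002], [0.547, -0.31, 0.022], [0.603, -0.288, 0.034]]
clip2 0
blue 299 244 265 195 225 [[0.564, -0.008, 0.067], [0.593, 0.002, 0.099], [0.626, 0.011, 0.119]]
red 364 230 254 205 238 [[0.582, 0.059, 0.05], [0.61, 0.07, 0.098], [0.644, 0.079, 0.121]]
yel 693 216 241 217 252 [[0.601, 0.127, 0.038], [0.631, 0.136, 0.081], [0.663, 0.145, 0.121]]
yc1 364 277 304 199 216 [[0.473, -0.173, 0.003], [0.513, -0.123, 0.022], [0.551, -0.107, 0.034]]
yc2 341 321 351 170 185 [[0.338, -0.415, 0.002], [0.391, -0.369, 0.021], [0.434, -0.357, 0.034]]
```

View pics/c1.png

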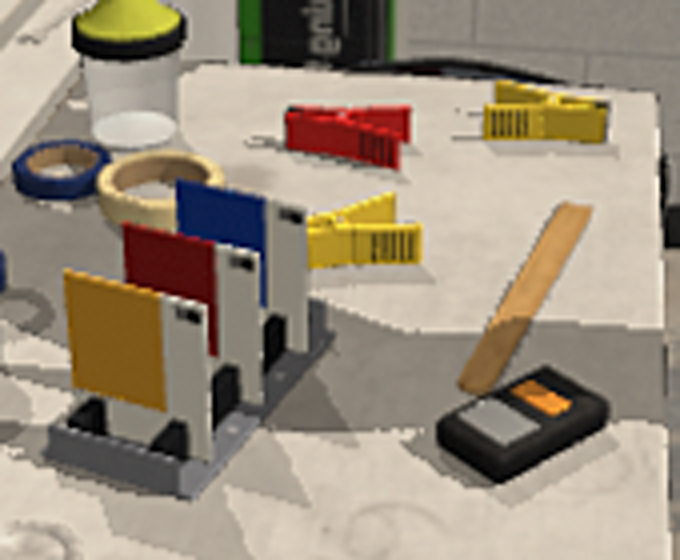

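View pics/wrist0.png

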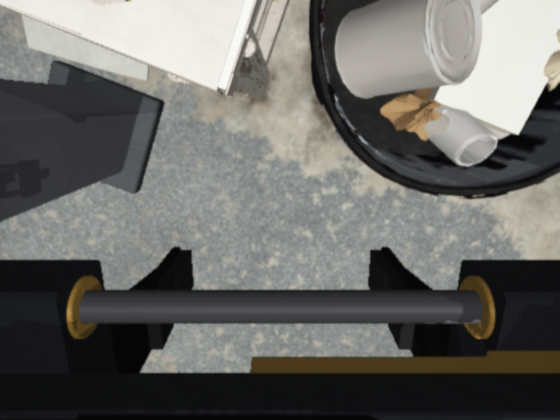

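The crop confirms it: the red clip at (287,183) full-frame has its ribbed handles to the right (towards the robot) and jaws to the left, and it is the only red one. The wrist sees only the floor. Next, a coarse heading and a move over it.

```bash
cat >> h.py <<'E'
def quatR(head,camahead=True):
    s=1 if camahead else -1   # tool pointing down, +-y along -c
    c=np.array([np.cos(head),np.sin(head),0.]); x=np.array([0,0,-1.])
    y=s*YC*c; z=np.cross(x,y); return np.stack([x,y,z],1)
YC=1
def plan(target,Rt,grip,vmax=5.0,wmax=0.17,n=None):
    o=robot.get_obs(); p=o["position"]; r=R.from_quat(o["tool_rot"]); rt=R.from_matrix(Rt)
    w=(r.inv()*rt).as_rotvec(); D=np.array(target)-p
    n=n or int(np.ceil(max(np.linalg.norm(D)*100/vmax,np.linalg.norm(w)/wmax,1)))
    print("rows",n,"from",p.round(4),"->",np.round(target,4))
    for i in range(n):
        ri=r*R.from_rotvec(w*i/n); d=ri.inv().apply(D/n)*100
        print([float(v) for v in d.round(2)]+[float(v) for v in (w/n).round(3)]+[grip])
E
python3 - <<'E'
from h import *
z=np.load("side0.npz"); p,d,K,T=[z[k] for k in "pdKT"]
print(np.array(optics.camera_info("wrist")["tool_from_camera"]).round(3).tolist())
r=R.from_quat(robot.get_obs()["tool_rot"]).as_matrix(); print(r.round(3).tolist())
j=onz(K,T,(200+287/4,150+110/4),.034); h1=onz(K,T,(200+399/4,150+145/4),.034);h2=onz(K,T,(200+411/4,150+108/4),.034)
m=(h1+h2)/2; print(j,h1,h2,m,np.arctan2(*(j-m)[[1,0]]))
E
```

```text
[[-0.0, -0.278, 0.961, -0.163], [0.001, -0.961, -0.278, 0.077], [1.0, 0.001, 0.001, -0.001], [0.0, 0.0, 0.0, 1.0]]
[[-0.0, 0.934, 0.357], [0.002, 0.357, -0.934], [-1.0, 0.0, -0.002]]
[ 0.60556899 -0.31750443  0.034     ] [ 0.50066225 -0.26368485  0.034     ] [ 0.49943495 -0.33936023  0.034     ] [ 0.5000486  -0.30152254  0.034     ] -0.15031545646213018
```

```bash
python3 - <<'E'
from h import *
plan([.46,-.30,.22],quatR(-.15),8.7)
E
```

```text
rows 8 from [ 0.2229 -0.5833  0.2218] -> [ 0.46 -0.3   0.22]
[0.03, 4.03, -2.25, 0.064, -0.0, 0.0, 8.7]
[0.03, 3.88, -2.51, 0.064, -0.0, 0.0, 8.7]
[0.03, 3.71, -2.75, 0.064, -0.0, 0.0, 8.7]
[0.03, 3.53, -2.98, 0.064, -0.0, 0.0, 8.7]
[0.03, 3.33, -3.2, 0.064, -0.0, 0.0, 8.7]
[0.02, 3.11, -3.41, 0.064, -0.0, 0.0, 8.7]
[0.02, 2.89, -3.6, 0.064, -0.0, 0.0, 8.7]
[0.02, 2.65, -3.78, 0.064, -0.0, 0.0, 8.7]
```

Request:
arm_command(
  plan=[
    [0,4,-2.3,0.064,0,0,8.7],
    [0,3.9,-2.5,0.064,0,0,8.7],
    [0,3.7,-2.8,0.064,0,0,8.7],
    [0,3.5,-3,0.064,0,0,8.7],
    [0,3.3,-3.2,0.064,0,0,8.7],
    [0,3.1,-3.4,0.064,0,0,8.7],
    [0,2.9,-3.6,0.064,0,0,8.7],
    [0,2.7,-3.8,0.064,0,0,8.7],
    [0,0,0,0,0,0,8.7],
    [0,0,0,0,0,0,8.7],
  ],
)

```text
time: 1.4
position: [0.4671, -0.2927, 0.2192]
tool_rot: [0.54, 0.458, -0.54, 0.455]
ft_force: [-0.6, -1.1, -0.2]
grip_width: 0.087
```

```bash
python3 - <<'E'
from h import *
o=robot.get_obs(); print(o["time"],o["position"],o["q"].round(2))
for n in("scene","wrist"):
    p,d,K,T=cam(n); cv2.imwrite(f"pics/{n}1.png",p); np.savez(f"{n}1.npz",p=p,d=d,K=K,T=T)
h=cv2.cvtColor(p,cv2.COLOR_BGR2HSV); M=cv2.inRange(h,(0,130,60),(8,255,255))|cv2.inRange(h,(172,130,60),(180,255,255))
n_,l,s,c=cv2.connectedComponentsWithStats(M); print([(s[i].tolist(),c[i].round(1).tolist()) for i in range(1,n_) if s[i,4]>100])
P=cloud(d,K,T); Q=P[(M>0)&(d>0)]; print(np.percentile(Q,[1,50,99],axis=0).round(4))
t=Q[Q[:,2]>.028]; print(len(t),t.mean(0), np.median(t[:,2]))
w,v=np.linalg.eigh(np.cov(t[:,:2].T)); print(w,v)
E
```

```text
1.4 [ 0.46711685 -0.29267771  0.21920455] [-0.76  0.43  1.62  0.    1.09  0.97]
[([269, 23, 64, 124, 1755], [295.9, 84.6])]
[[ 5.069e-01 -3.464e-01  5.000e-04]
 [ 5.588e-01 -3.250e-01  3.390e-02]
 [ 6.074e-01 -2.894e-01  3.600e-02]]
1619 [ 0.55840127 -0.32059015  0.03391741] 0.03406769009760746
[0.00023616 0.00071789] [[-0.02537696 -0.99967795]
 [-0.99967795  0.02537696]]
```

View pics/wrist1.png

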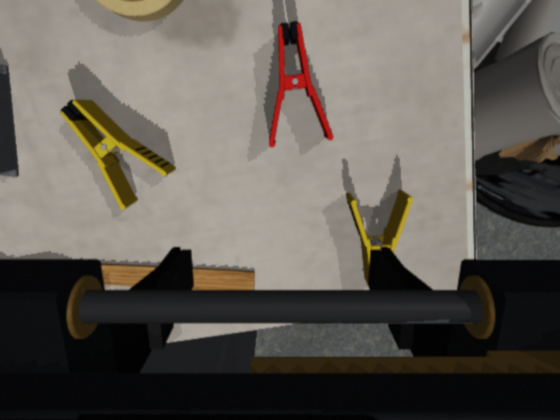

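Wrist view: the red clip has its pin at (295,82), handle ends at (272,144) and (330,136), and black jaw tips at (289,28). Yellow look-alikes lie left (115,150) and below right (380,230). Depth puts its top at z=0.034, which matches 34 mm.

```bash
python3 - <<'E'
from h import *
z=np.load("wrist1.npz"); p,d,K,T=[z[k] for k in "pdKT"]
P={n:onz(K,T,uv,.034) for n,uv in dict(pin=(295,82),hl=(272,144),hr=(330,136),tip=(289,26),y1=(173,168),y1b=(128,205),y2l=(352,196),y2r=(408,194)).items()}
for n in P: print(n,P[n].round(4))
m=(P["hl"]+P["hr"])/2; print(np.linalg.norm(P["hl"]-P["hr"]),np.linalg.norm(P["tip"]-m),np.linalg.norm(P["pin"]-m))
c=P["tip"]-m; hd=np.arctan2(c[1],c[0]); print("head",hd, np.arctan2(*(P["tip"]-P["pin"])[[1,0]]))
# mask refinement: middle line from row slices
Pc=cloud(d,K,T); h=cv2.cvtColor(p,cv2.COLOR_BGR2HSV); M=(cv2.inRange(h,(0,130,60),(8,255,255))>0)&(d>0)&(Pc[...,2]>.028)
Q=Pc[M][:,:2]; box=cv2.minAreaRect((Q*1000).astype(np.float32)); print(box)
u=np.array([np.cos(hd),np.sin(hd)]); s=(Q-P["pin"][:2])@u; t=(Q-P["pin"][:2])@[-u[1],u[0]]
for a in np.arange(-.06,.05,.01):
    k=(s>a)&(s<a+.01)
    if k.any(): print(round(a+.005,3),t[k].min().round(4),t[k].max().round(4),((t[k].min()+t[k].max())/2).round(4))
g=P["pin"][:2]-.04*u; print("grip",g)
E
```

```text
pin [ 0.5606 -0.3206  0.034 ]
hl [ 0.509  -0.2903  0.034 ]
hr [ 0.5073 -0.346   0.034 ]
tip [ 0.6073 -0.3226  0.034 ]
y1 [ 0.5021 -0.191   0.034 ]
y1b [ 0.4731 -0.1369  0.034 ]
y2l [ 0.4453 -0.3601  0.034 ]
y2r [ 0.4382 -0.4152  0.034 ]
0.05571284679641817 0.09928369271502088 0.05258402803804176
head -0.04471911256529594 -0.04172603819720987
((557.4688110351562, -319.9964599609375), (60.63432312011719, 103.51972198486328), 87.34735870361328)
-0.055 -0.0297 0.0309 0.0006
-0.045 -0.029 0.0305 0.0007
-0.035 -0.0261 0.0273 0.0006
-0.025 -0.0232 0.024 0.0004
-0.015 -0.0203 0.0209 0.0003
-0.005 -0.0174 0.0177 0.0002
0.005 -0.014 0.0147 0.0004
0.015 -0.0131 0.0135 0.0002
0.025 -0.0123 0.0122 -0.0
0.035 -0.0108 0.0118 0.0005
0.045 -0.01 0.0106 0.0003
grip [ 0.52067939 -0.31884015]
```

```bash
python3 - <<'E'
from h import *
plan([.520,-.319,.06],quatR(-.045),8.7)
z=np.load("scene1.npz"); cv2.imwrite("pics/s1c.png",cv2.resize(z["p"][150:270,160:300],None,fx=5,fy=5,interpolation=cv2.INTER_CUBIC))
E
```

```text
rows 4 from [ 0.4667 -0.2932  0.2193] -> [ 0.52  -0.319  0.06 ]
[3.98, 1.43, 0.43, -0.031, -0.001, 0.001, 8.7]
[3.98, 1.42, 0.47, -0.031, -0.001, 0.001, 8.7]
[3.98, 1.4, 0.51, -0.031, -0.001, 0.001, 8.7]
[3.98, 1.38, 0.55, -0.031, -0.001, 0.001, 8.7]
```

View pics/s1c.png

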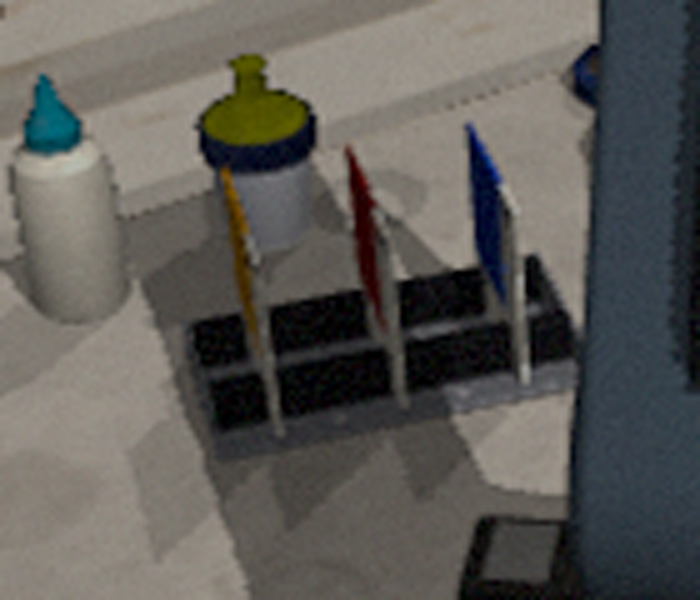

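Scene crop: blue card is the right-most in the rack, with its near edge at about crop (522,380), i.e. full-frame (264,226); the gauge lies in front. Now descend on the clip.

Request:
arm_command(
  plan=[
    [4,1.4,0.4,-0.031,0,0,8.7],
    [4,1.4,0.5,-0.031,0,0,8.7],
    [4,1.4,0.5,-0.031,0,0,8.7],
    [4,1.4,0.5,-0.031,0,0,8.7],
    [0,0,0,0,0,0,8.7],
    [0,0,0,0,0,0,8.7],
  ],
)

```text
time: 2.25
position: [0.5182, -0.3287, 0.0572]
tool_rot: [0.513, 0.486, -0.513, 0.487]
ft_force: [0.8, -0.6, 0.6]
grip_width: 0.0873
```

```bash
python3 - <<'E'
from h import *
plan([.520,-.319,.004],quatR(-.045),8.7,vmax=2.5)
E
```

```text
rows 3 from [ 0.5182 -0.3287  0.0572] -> [ 0.52  -0.319  0.004]
[1.77, 0.04, -0.33, -0.002, 0.0, -0.0, 8.7]
[1.77, 0.04, -0.33, -0.002, 0.0, -0.0, 8.7]
[1.77, 0.04, -0.33, -0.002, 0.0, -0.0, 8.7]
```

Request:
arm_command(
  plan=[
    [1,0,-0.5,0,0,0,8.7],
    [2,0.1,-0.5,0,0,0,8.7],
    [1.8,0,0,0,0,0,8.7],
    [0.2,0,0,0,0,0,8.7],
    [0,0,0,0,0,0,8.7],
  ],
)

```text
time: 2.88
position: [0.5209, -0.3204, 0.0115]
tool_rot: [0.514, 0.483, -0.513, 0.49]
ft_force: [-0.2, -0.1, 0.3]
grip_width: 0.087
```

```bash
python3 - <<'E'
from h import *
plan([.520,-.319,.004],quatR(-.045),8.7,vmax=2.5)
E
```

```text
rows 1 from [ 0.5209 -0.3204  0.0115] -> [ 0.52  -0.319  0.004]
[0.75, -0.11, -0.14, -0.009, 0.007, -0.008, 8.7]
```

Request:
arm_command(
  plan=[
    [0.8,-0.1,-0.15,-0.009,0.007,-0.008,8.7],
    [0,0,0,0,0,0,8.7],
  ],
)

```text
time: 3.12
position: [0.5205, -0.3194, 0.0039]
tool_rot: [0.511, 0.488, -0.511, 0.489]
ft_force: [-0.4, 0.2, 0.5]
grip_width: 0.0873
```

Request:
arm_command(
  plan=[
    [0,0,0,0,0,0,4.5],
    [0,0,0,0,0,0,4],
    [0,0,0,0,0,0,3],
    [0,0,0,0,0,0,2.5],
    [0,0,0,0,0,0,2],
    [0,0,0,0,0,0,2],
    [0,0,0,0,0,0,2],
    [0,0,0,0,0,0,2],
  ],
  grip_force=22,
)

```text
time: 4.12
position: [0.5208, -0.3197, 0.0044]
tool_rot: [0.511, 0.488, -0.511, 0.49]
ft_force: [0.2, 0.5, -0.6]
grip_width: 0.0274
```

Opening 27.4 mm, so the clip is wide open on its stop. Lift it.

Request:
arm_command(
  plan=[
    [-2,0,0,0,0,0,2],
    [-4,0,0,0,0,0,2],
    [-5,0,0,0,0,0,2],
    [-5,0,0,0,0,0,2],
    [-5,0,0,0,0,0,2],
    [0,0,0,0,0,0,2],
    [0,0,0,0,0,0,2],
  ],
)

```text
time: 5.0
position: [0.5201, -0.3191, 0.2278]
tool_rot: [0.511, 0.487, -0.511, 0.491]
ft_force: [-0.2, -0.2, -1.1]
grip_width: 0.0274
```

```bash
python3 - <<'E'
from h import *
o=robot.get_obs(); print(o["time"],o["position"],o["grip_width"])
for n in("wrist","side"):
    p,d,K,T=cam(n); cv2.imwrite(f"pics/{n}2.png",p); np.savez(f"{n}2.npz",p=p,d=d,K=K,T=T)
P=cloud(d,K,T)
# card strip from side depth: points above rack, near blue card
h=cv2.cvtColor(p,cv2.COLOR_BGR2HSV)
Q=P[185:245,235:290].reshape(-1,3); hs=h[185:245,235:290].reshape(-1,3)
k=(Q[:,2]>.045)&(Q[:,2]<.125)&(abs(Q[:,1])<.05)&(Q[:,0]<.7)&(Q[:,0]>.45); Q=Q[k];hs=hs[k]
a=np.c_[Q[:,0],Q[:,2],np.ones(len(Q))]
w=np.ones(len(Q),bool)
for _ in range(8):
    c=np.linalg.lstsq(a[w],Q[w,1],rcond=None)[0]; r=Q[:,1]-a@c; w=abs(r)<.004
print(len(Q),w.sum(),"y=%.3fx+%.3fz+%.4f"%tuple(c),r[w].std())
for z0 in np.arange(.045,.125,.01):
    s=w&(abs(Q[:,2]-z0)<.005); b=s&(hs[:,1]>100)
    print(round(z0,3),s.sum(),Q[s,0].min().round(4),Q[s,0].max().round(4), Q[b,0].min().round(4) if b.any() else None)
E
```

```text
5.0 [ 0.52008232 -0.31907359  0.22778197] 0.027423600621519665
595 581 y=-0.283x+0.001z+0.1695 0.0016309702866303122
0.045 18 0.532 0.5643 0.5641
0.055 33 0.5311 0.5647 0.5643
0.065 39 0.5313 0.5642 0.5636
0.075 43 0.531 0.609 0.5635
0.085 99 0.5313 0.6279 0.5633
0.095 106 0.5314 0.6268 0.563
0.105 106 0.5311 0.6267 0.5628
0.115 107 0.5311 0.6264 0.5626
```

View pics/wrist2.png

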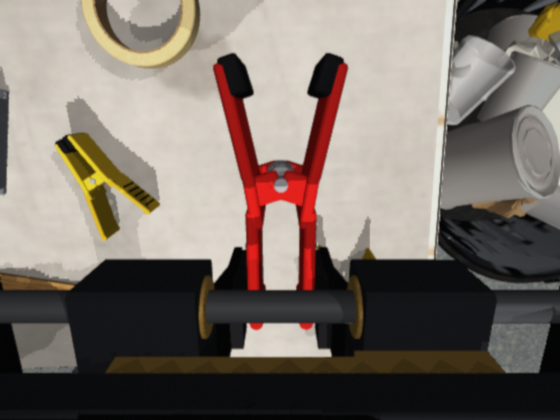

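Wrist view: the clip is held level and gaping, pin at (281,183), jaw tips at (225,60) and (338,60), handles parallel in the pads. Next, its geometry in the tool frame.

```bash
cat > g.py <<'E'
from h import *
def clipgeo(p,d,K,T,zt,Rt,pos):
    P=cloud(d,K,T); rel=(P-pos)@Rt   # tool coords
    k=np.isfinite(rel[...,0])&(abs(rel[...,0]+.0294-0)<.05)&(rel[...,1]>.015)&(rel[...,1]<.115)&(abs(rel[...,2])<.04)
    Q=rel[k]; print("n",len(Q),"tool x (height; neg=up) pct",np.percentile(Q[:,0],[2,50,98]).round(4),"ymax",Q[:,1].max().round(4))
    t=Q[Q[:,0]<np.percentile(Q[:,0],50)+.004]
    for a in np.arange(.02,.1,.006):
        s=t[(t[:,1]>a)&(t[:,1]<a+.006)]; l=s[s[:,2]>0][:,2]; r=s[s[:,2]<0][:,2]
        if len(l) and len(r): print((a+.003).round(3),"L",l.min().round(4),l.max().round(4),"R",r.max().round(4),r.min().round(4),"x",np.median(s[:,0]).round(4))
E
python3 - <<'E'
from g import *
z=np.load("wrist2.npz"); p,d,K,T=[z[k] for k in "pdKT"]; o=robot.get_obs()
Rt=R.from_quat(o["tool_rot"]).as_matrix(); print(Rt.round(3).tolist())
clipgeo(p,d,K,T,0,Rt,o["position"])
plan([.40,.034,.23],quatR(-.276),2.0)
E
```

```text
[[0.005, 0.999, -0.044], [-0.004, -0.044, -0.999], [-1.0, 0.005, 0.004]]
n 11835 tool x (height; neg=up) pct [-0.0788 -0.03   -0.0015] ymax 0.0938
0.023 L 0.0081 0.0137 R -0.0097 -0.0147 x -0.0303
0.029 L 0.0064 0.0175 R -0.0078 -0.0195 x -0.0304
0.035 L 0.0064 0.04 R -0.0081 -0.0399 x -0.0768
0.041 L 0.0001 0.0128 R -0.0003 -0.0145 x -0.0295
0.047 L 0.0001 0.0141 R -0.0003 -0.0157 x -0.0296
0.053 L 0.0001 0.0155 R -0.0014 -0.0173 x -0.0298
0.059 L 0.0106 0.0168 R -0.0125 -0.0185 x -0.0302
0.065 L 0.0118 0.0179 R -0.0138 -0.0197 x -0.0302
0.071 L 0.0131 0.0191 R -0.0151 -0.0213 x -0.0302
0.077 L 0.0134 0.0207 R -0.0152 -0.0225 x -0.0302
0.083 L 0.0106 0.0218 R -0.0126 -0.0241 x -0.0303
0.089 L 0.0118 0.0223 R -0.0139 -0.0246 x -0.0303
0.095 L 0.0136 0.02 R -0.0157 -0.0216 x -0.0299
rows 8 from [ 0.5203 -0.3193  0.2271] -> [0.4   0.034 0.23 ]
[-0.06, -1.7, -4.35, 0.029, 0.0, -0.001, 2.0]
[-0.06, -1.82, -4.29, 0.029, 0.0, -0.001, 2.0]
[-0.06, -1.95, -4.24, 0.029, 0.0, -0.001, 2.0]
[-0.05, -2.07, -4.18, 0.029, 0.0, -0.001, 2.0]
[-0.05, -2.19, -4.12, 0.029, 0.0, -0.001, 2.0]
[-0.05, -2.31, -4.05, 0.029, 0.0, -0.001, 2.0]
[-0.04, -2.42, -3.99, 0.029, 0.0, -0.001, 2.0]
[-0.04, -2.54, -3.91, 0.029, 0.0, -0.001, 2.0]
```

Request:
arm_command(
  plan=[
    [0,-1.7,-4.4,0.029,0,0,2],
    [0,-1.8,-4.3,0.029,0,0,2],
    [0,-1.9,-4.2,0.029,0,0,2],
    [0,-2.1,-4.2,0.029,0,0,2],
    [0,-2.2,-4.1,0.029,0,0,2],
    [0,-2.3,-4.1,0.029,0,0,2],
    [0,-2.4,-4,0.029,0,0,2],
    [0,-2.5,-3.9,0.029,0,0,2],
    [0,0,0,0,0,0,2],
    [0,0,0,0,0,0,2],
  ],
)

```text
time: 6.35
position: [0.3909, 0.0471, 0.2147]
tool_rot: [-0.562, -0.43, 0.571, -0.417]
ft_force: [1.1, 0.5, -0.4]
grip_width: 0.0274
```

```bash
python3 - <<'E'
from h import *
o=robot.get_obs(); print(o["time"],o["position"],o["grip_width"])
p,d,K,T=cam("wrist"); cv2.imwrite("pics/wrist3.png",p); np.savez("wrist3.npz",p=p,d=d,K=K,T=T)
c=np.array([np.cos(-.276),np.sin(-.276)]); e=np.array([.532,.0178])
print("to go-ish (cm) ahead of TCP edge", (e-o["position"][:2])@c*100, (e-o["position"][:2])@[-c[1],c[0]]*100)
h=cv2.cvtColor(p,cv2.COLOR_BGR2HSV)
P=cloud(d,K,T); top=(abs(P[...,2]-.121)<.006)
print("top pts",top.sum()); Q=P[top]; 
if len(Q): print(np.percentile(Q,[0,50,100],axis=0).round(4))
plan([.40,.034,.12],quatR(-.276),2.0)
E
```

```text
6.35 [0.39086518 0.04714129 0.21465462] 0.02735576394898397
to go-ish (cm) ahead of TCP edge 14.378909090094503 1.022972639781693
top pts 0
rows 2 from [0.3905 0.047  0.2146] -> [0.4   0.034 0.12 ]
[4.71, 0.75, 0.5, -0.006, -0.001, 0.012, 2.0]
[4.72, 0.69, 0.5, -0.006, -0.001, 0.012, 2.0]
```

View pics/wrist3.png

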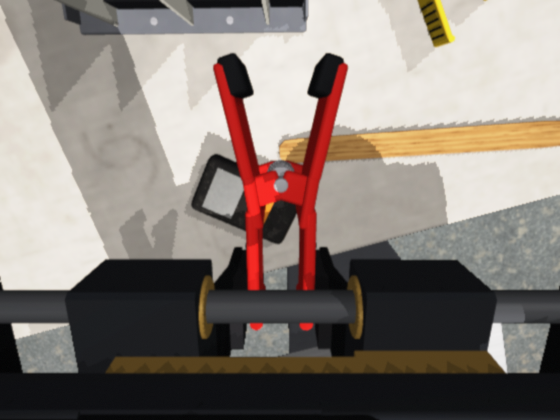

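Wrist view: the rack's near side is at the top edge with the blue card's near corner at about (265,10), and the gauge is below the clip. I'll go forward, still high, to view the card edge from above.

```bash
python3 - <<'E'
from h import *
plan([.454,.040,.215],quatR(-.276),2.0)
E
```

```text
rows 2 from [0.3905 0.047  0.2146] -> [0.454 0.04  0.215]
[-0.1, 3.14, -0.56, -0.006, -0.001, 0.012, 2.0]
[-0.06, 3.15, -0.55, -0.006, -0.001, 0.012, 2.0]
```

Request:
arm_command(
  plan=[
    [-0.1,3,-0.6,-0.006,0,0.012,2],
    [0,3,-0.6,-0.006,0,0.012,2],
    [0,0.3,0,0,0,0,2],
    [0,0,0,0,0,0,2],
  ],
)

```text
time: 6.9
position: [0.4556, 0.0366, 0.2128]
tool_rot: [-0.565, -0.426, 0.566, -0.424]
ft_force: [-0.6, 0.7, -0.3]
grip_width: 0.0273
```

```bash
python3 - <<'E'
from h import *
o=robot.get_obs(); print(o["time"],o["position"],o["grip_width"],R.from_quat(o["tool_rot"]).as_matrix().round(3).tolist())
p,d,K,T=cam("wrist"); cv2.imwrite("pics/wrist4.png",p); np.savez("wrist4.npz",p=p,d=d,K=K,T=T)
P=cloud(d,K,T)
k=(abs(P[...,2]-.119)<.008)&(abs(P[...,1])<.05); Q=P[k]; print(len(Q)); 
v,u=np.where(k)
if len(Q): 
    print(np.percentile(Q,[0,50,100],axis=0).round(4),u.min(),u.max(),v.min(),v.max()); vx,vy,x0,y0=cv2.fitLine(Q[:,:2].astype(np.float32),cv2.DIST_L2,0,.01,.01).ravel(); print(np.arctan2(vy,vx),y0+vy/vx*(.532-x0), "mid y at x=.532")
    print(Q[Q[:,0].argsort()[:8]].round(4))
E
```

```text
6.9 [0.4556258  0.03655452 0.21275811] 0.027289365887243143 [[-0.004, 0.96, -0.278], [0.002, -0.278, -0.961], [-1.0, -0.004, -0.0]]
543
[[0.5325 0.001  0.112 ]
 [0.5647 0.0097 0.1215]
 [0.5916 0.0197 0.1236]] 272 277 0 101
-0.27252644 0.018822812 mid y at x=.532
[[0.5325 0.0174 0.1217]
 [0.5327 0.0181 0.1197]
 [0.5329 0.0187 0.1216]
 [0.5331 0.0194 0.1223]
 [0.5331 0.0173 0.1222]
 [0.5333 0.0179 0.1213]
 [0.5335 0.0186 0.1222]
 [0.5337 0.0192 0.1232]]
```

View pics/wrist4.png

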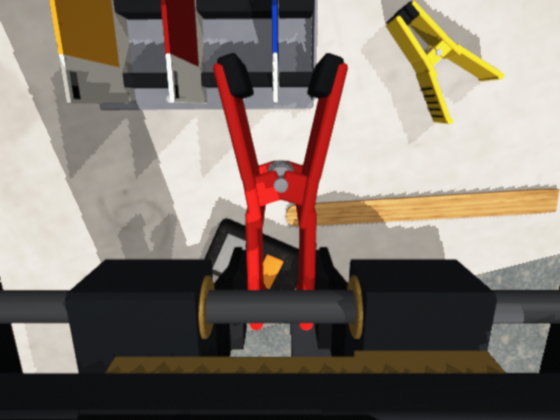

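Two independent views agree: the near edge is at (0.532, 0.0186), heading about −0.273, top at 0.1215. Wrist view: card edge at (275,100) between the jaw tips, slightly left of the clip's midline at 281. Now back 35 mm, then down.

```bash
python3 - <<'E'
from h import *
plan([.4205,.049,.213],quatR(-.2735),2.0)
E
```

```text
rows 1 from [0.4556 0.0366 0.2129] -> [0.4205 0.049  0.213 ]
[0.0, -3.72, -0.21, -0.008, -0.001, 0.003, 2.0]
```

Request:
arm_command(
  plan=[
    [0,-3.8,-0.2,-0.008,0,0.003,2],
    [0,0,0,0,0,0,2],
    [4,0,0,0,0,0,2],
    [4,0,0,0,0,0,2],
    [4,0,0,0,0,0,2],
    [3,0,0,0,0,0,2],
    [0,0,0,0,0,0,2],
    [0,0,0,0,0,0,2],
  ],
)

```text
time: 7.95
position: [0.4208, 0.0474, 0.0619]
tool_rot: [0.566, 0.424, -0.562, 0.429]
ft_force: [-0.2, 0.1, -0.5]
grip_width: 0.0274
```

```bash
python3 - <<'E'
from h import *
o=robot.get_obs(); print(o["time"],o["position"],o["ft_force"],R.from_quat(o["tool_rot"]).as_matrix().round(3).tolist())
plan([.4205,.049,.0505],quatR(-.2735),2.0)
E
```

```text
7.95 [0.420753   0.04743398 0.0619267 ] [-0.16962978  0.10064144 -0.45463367] [[0.009, 0.962, -0.273], [-0.001, -0.273, -0.962], [-1.0, 0.009, -0.001]]
rows 1 from [0.4208 0.0474 0.0619] -> [0.4205 0.049  0.0505]
[1.14, -0.08, -0.14, -0.003, -0.001, -0.009, 2.0]
```

Request:
arm_command(
  plan=[
    [1.2,-0.1,-0.15,-0.003,-0.001,-0.009,2],
    [0,0,0,0,0,0,2],
    [0,0,0,0,0,0,2],
  ],
)

```text
time: 8.32
position: [0.4224, 0.049, 0.0516]
tool_rot: [0.565, 0.426, -0.562, 0.429]
ft_force: [-0.7, -0.7, -1.2]
grip_width: 0.0274
```

```bash
python3 - <<'E'
from h import *
o=robot.get_obs(); print(o["time"],o["position"],R.from_quat(o["tool_rot"]).as_matrix().round(3).tolist())
p,d,K,T=cam("wrist"); cv2.imwrite("pics/wrist5.png",p)
P=cloud(d,K,T); Rt=R.from_quat(o["tool_rot"]).as_matrix(); rel=(P-o["position"])@Rt
k=(abs(P[...,2]-.120)<.006)&(abs(rel[...,2])<.03)&(rel[...,1]>.08); q=rel[k]; print("card top pts",len(q))
if len(q): print("edge y",q[:,1].min(),"z near",np.median(q[q[:,1]<q[:,1].min()+.01][:,2]))
plan([.4542,.0395,.0505],quatR(-.2735),2.0,vmax=1.2)
E
```

```text
8.325 [0.42241013 0.04899533 0.05164521] [[0.005, 0.963, -0.269], [-0.0, -0.269, -0.963], [-1.0, 0.005, -0.001]]
card top pts 0
rows 3 from [0.4224 0.049  0.0516] -> [0.4542 0.0395 0.0505]
[0.04, 1.1, 0.02, 0.0, -0.0, -0.002, 2.0]
[0.04, 1.1, 0.02, 0.0, -0.0, -0.002, 2.0]
[0.04, 1.1, 0.02, 0.0, -0.0, -0.002, 2.0]
```

View pics/wrist5.png

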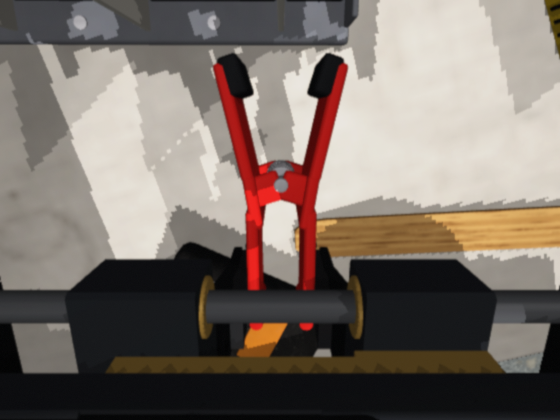

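Wrist view: the clip is level behind the rack with open jaws at (230,60) and (330,60); the card is still just out of frame above. Advance slowly.

Request:
arm_command(
  plan=[
    [0,1,0,0,0,0,2],
    [0,1,0,0,0,0,2],
    [0,0,0,0,0,0,2],
  ],
)

```text
time: 8.75
position: [0.4442, 0.043, 0.0523]
tool_rot: [0.565, 0.425, -0.561, 0.429]
ft_force: [-0.4, 0.1, -1.2]
grip_width: 0.0274
```

```bash
python3 - <<'E'
from h import *
o=robot.get_obs(); print(o["time"],o["position"],o["ft_force"])
p,d,K,T=cam("wrist"); cv2.imwrite("pics/wrist6.png",p)
P=cloud(d,K,T); Rt=R.from_quat(o["tool_rot"]).as_matrix(); rel=(P-o["position"])@Rt; print(Rt.round(3).tolist())
k=(P[...,2]>.045)&(P[...,2]<.124)&(abs(rel[...,2])<.012)&(rel[...,1]>.075); q=rel[k]; print("card pts",len(q))
if len(q): print(q.min(0),np.median(q,0),q.max(0))
plan([.4542,.0395,.0505],quatR(-.2735),2.0,vmax=1.2)
E
```

```text
8.75 [0.44422787 0.0430055  0.05234369] [-0.44156235  0.13901623 -1.20123085]
[[0.008, 0.963, -0.269], [-0.001, -0.269, -0.963], [-1.0, 0.008, -0.001]]
card pts 917
[-0.06997689  0.08045615 -0.00211349] [-0.06700745  0.0926191  -0.00033259] [0.0080409  0.10020774 0.01197215]
rows 1 from [0.4434 0.0432 0.0523] -> [0.4542 0.0395 0.0505]
[0.18, 1.14, 0.06, 0.001, -0.001, -0.007, 2.0]
```

Request:
arm_command(
  plan=[
    [0.2,1.1,0.05,0,0,-0.007,2],
    [0,0,0,0,0,0,2],
    [0,0,0,0,0,0,2],
  ],
)

```text
time: 9.18
position: [0.4541, 0.0395, 0.05]
tool_rot: [-0.563, -0.428, 0.563, -0.427]
ft_force: [-0.5, 0.3, -0.1]
grip_width: 0.0274
```

```bash
python3 - <<'E'
from h import *
o=robot.get_obs(); print(o["time"],o["position"],o["ft_force"],o["grip_width"])
p,d,K,T=cam("wrist"); 
P=cloud(d,K,T); Rt=R.from_quat(o["tool_rot"]).as_matrix(); rel=(P-o["position"])@Rt; print(Rt.round(3).tolist())
k=(P[...,2]>.112)&(P[...,2]<.126)&(abs(rel[...,2])<.012)&(rel[...,1]>.06); q=rel[k]; print("card top pts",len(q))
if len(q): print(q.min(0).round(4),np.median(q,0).round(4),q.max(0).round(4)); n=q[q[:,1]<q[:,1].min()+.008]; print("near z",n[:,2].min().round(4),n[:,2].max().round(4)); f=q[q[:,1]>q[:,1].max()-.008]; print("far z",f[:,2].min().round(4),f[:,2].max().round(4))
s=cam("side")[0]
a=cv2.resize(p[0:230,180:390],(548,600)); b=cv2.resize(s[170:270,210:310],(250,250),interpolation=cv2.INTER_CUBIC)
im=np.zeros((600,798,3),np.uint8); im[:,:548]=a; im[:250,548:]=b
S=cam("scene")[0]; im[260:510,548:]=cv2.resize(S[170:270,190:290],(250,250),interpolation=cv2.INTER_CUBIC)
cv2.imwrite("pics/f1.png",im)
E
```

```text
9.175 [0.45411522 0.03952413 0.04999756] [-0.54851543  0.30909876 -0.05677695] 0.027386638977825586
[[-0.002, 0.963, -0.269], [0.002, -0.269, -0.963], [-1.0, -0.002, -0.001]]
card top pts 1131
[-0.0738  0.081  -0.0027] [-0.0715  0.0903 -0.0013] [-0.0626  0.1001  0.0004]
near z -0.0027 0.0002
far z -0.0026 0.0004
```

View pics/f1.png

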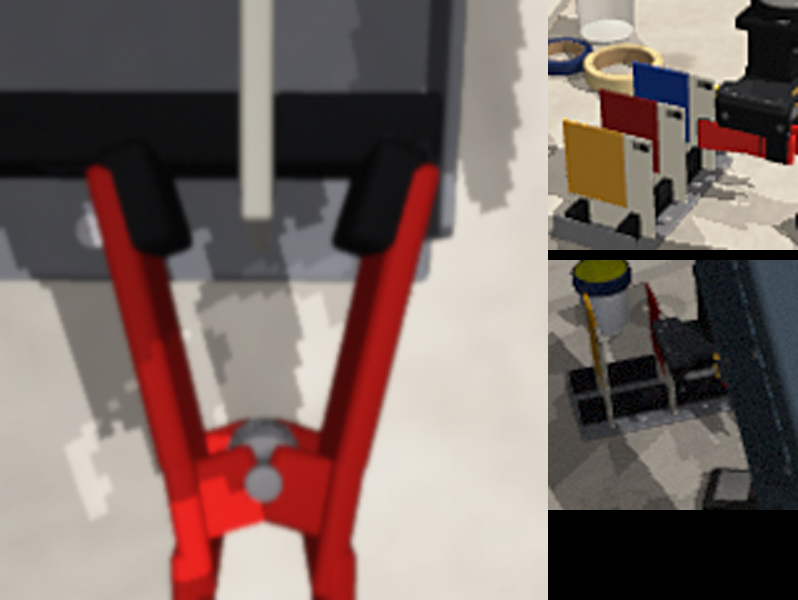

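Final view: the card's near edge is at crop (257,215), midway between the open jaws at (165,200) and (365,200), with gaps both sides. Nothing touches it, and the other cards are standing. Tips are 15 mm past the edge and the clip is at z≈0.063.

```bash
python3 -c "
from rig import robot,workorder
o=robot.get_obs(); print(o['time'],o['position'],o['grip_width'],o['ft_force']); print(workorder.hand_in())"
```

```text
9.325 [0.4542611  0.03953987 0.05012339] 0.027558137875610168 [ 0.11742528  0.27632089 -1.07867403]
the job is handed in; nothing more can be done
None
```

The red clip is being held wide open and level around the blue card's bare near edge, not touching it, and the job was handed in at 9.3 s. I took it by its handles at 22 N grip, and the 27.4–27.6 mm finger opening shows it sitting on its stop.

Last checks:
- **Over the edge:** the jaw tips are about 15 mm past the card's near edge. The paint starts at about 30 mm (measured roughly 32 mm).
- **Centring:** the card is within about 0.5 mm of the clip's midline, with clear gaps on both sides.
- **Height:** the clip's centre is at about 63 mm, against 63.5 mm for half-way up the card.
- **Contact:** wrist force was only about 1 N.
- **Other cards:** the side view shows the yellow and red cards standing undisturbed.

No check failed. The side and wrist views placed the card edge within about 1–2 mm of each other. The scene camera's view of the blue card was blocked by the arm at the end, so it gave no extra confirmation.

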